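# Take the clear cover off a terminal box

## Robot

A 6-joint arm with a two-finger parallel gripper is mounted at the origin on a cart in front of the work surface, level with it; the furniture and walls round the work are solid. World frame = base frame: x ahead of the robot, y to its left, z up, the work surface at z = 0. Lengths are in m, angles in rad, forces in N, time in s.
With the tool pointing down it reaches from about 0.3 to 0.875 m from the base axis. Payload 6.4 kg.
Tool frame: the origin (TCP) lies at the very end of the fingers, on their centre line; the grasp point (between the pads) lies 19 mm behind it (robot.pinch_z is the distance from the TCP to the grasp point, in m); z points along the fingers, y is the line along which they close (so a half turn about z gives the same grasp; the last joint's range is limited). The gripper opens to 88 mm and grips with 3 to 60 N. Pads are 18 mm wide; open, the fingers measure 123 mm over their backs; the gripper's body (75 mm by 187 mm) begins 45 mm behind the grasp point.
Start: joints at [1.051, 0.181, 1.607, -0, 1.354, -0.206], TCP at [0.177, 0.547, 0.239] pointing down, gripper open.
Joint ranges: [-2.99, 2.99], [-0.89, 2.07], [0.3, 2.58], [-1.14, 4.28], [0, 2.63], [-3.12, 3.12]. Speed limits (rad/s): [2.57, 2.57, 3.01, 3.14, 3.14, 3.14].

## Interface

Orientations are given as a rotation vector (axis times angle).
In Python, from station import state, grab_frame, camera_info, close_job, robot gives the robot as it stands.
- The arm moves only by the tool servo_tool, never from a script. Its argument "rows" is a list of rows, each a list of 5 numbers: the shift along the tool's x, y, z as a fraction of full scale, then the turn about the tool's z as a fraction of full scale, then the opening, from 0 (shut) to 1 (fully open). A call has 1 to 20 rows; each row is the pose to reach, as a shift and turn from the pose commanded when the call began, along the tool's axes at that moment; what a row does not reach only later rows make up. Full scale, the value 1, is 0.5 m for a shift and pi/4 rad for a turn. A row lasts 1/12 s, in which the tool goes at most 41.7 mm and 7.16 degrees, less where a joint would pass 70% of its speed; a pose out of reach is approached as far as the arm can. A call with a number of a shift or a turn outside -1 to 1 is refused whole. A call with a gripper value outside its range is refused whole. The fingers move at their own pace and stop on an object; "newtons" is the grip in N (left out, the last holds). Time passes only in rows, so rows that repeat a pose let the fingers close. It gives the time, the measured TCP pose, the force, the opening and the grip force at its end, in the units of the state.
- state(): the state, without advancing time (a new reading comes with each control period).
- grab_frame(name): name is "scene" or "top" or "wrist"; returns the picture (400x640x3 uint8, red, green, blue); there is no depth.
- camera_info(name): a dict with "K" (3x3 intrinsics, pixels), "cam_to_world" (4x4, takes a point from camera to world coordinates); the wrist camera has in their place "hand_eye" (4x4, takes a point from camera to tool coordinates, whose origin is the TCP and whose axes are the flange's). Camera axes: x right, y down, z forward; pixel columns grow to the right and rows downward; lengths in m; the calibration is good to about 2 mm. A picture is of the moment at which its call begins: read the wrist's pose just before it. camera_info takes no time and is no camera call.
- close_job(): hands the job in; it is judged then, once.
The state is a dict: "clock": time; "joints": joint angles; "joint_velocities": joint speeds; "effort": joint torques, N m; "eef_pos": TCP position; "eef_rot": TCP orientation; "force": force on the tool from outside, world axes, zero at the start; "torque": the same for the moment, N m; "grip_width": finger opening in m; "gripper_force": force on a finger pad.
Only numpy, scipy, OpenCV 4.12 (cv2) and the standard library are available. Lean on these libraries where they do the work, as an engineer would, in place of code of your own. Each camera call takes 0.05 s, during which the arm holds its last target. There are 200 camera calls.

## Task

Take the clear cover off the small grey terminal box: turn the red tab fully aside, then hook the cover's top edge towards you with a fingertip through the notch in the box's roof, until the cover tips out and leans in its sill by itself. Then take it by its top edge, lift it out and lower it, bottom edge first, right down into the blue bin before you let go. Leave the tab turned aside and do not shift the roll of blue tape or the black relay.

Things in the scene. Friction and masses are not known exactly. Their poses are not given: they have to be found in the camera images.
- term_box: Light grey terminal box, fixed, 70 mm deep, 134 wide (168 over its cable glands), 124 high, tilted back by 8 deg. Origin: centre of its underside; x level from its front (cover side) to its back, y to its left, z up. In these axes its own upward direction is u = (0.139, 0, 0.990), its own forward direction, towards the robot, f = (-0.990, 0, 0.139).
- box_sill (a point): Floor of the sill under the cover's bottom edge; axes as the box; at (-20.6, 0, 15.9) mm in its frame. The sill is a trough 12.5 mm front to back with a front lip 12 mm high, so the 6 mm cover lifts out only once its top has tipped forward from under the roof. Tipped, it rests on the lip, about 25 deg past the vertical, its top edge about 50 mm in front of the roof.
- box_notch (a point): Mid of the finger notch, at the rear face and height of the cover's top edge when home; axes as the box; (-3.7, 0, 114.6) mm in its frame. The notch in the roof is 62 mm wide, open to the front, and reaches 38 mm behind the cover; below it the box is hollow (relays from 35 mm below the top edge). Roof: 16 mm thick, from 3 mm above the top edge, its front flush with the cover's.
- tab (a joint): Red swing tab, rad: 0 = its lower end hangs over the cover's front (holds it); grows as that end swings to the box's right (-y) and up, and the peg end above the pivot swings left (+y) and down; 1.57 = level, stop at 1.75. Stays where left (1.7 N at the peg moves it). Pivot along f at (-9.7, -48, 127.5) mm in the box's frame. 10 mm wide, 3 thick, lower end 31 mm from the pivot. Clear above 1.3.
- tab_peg (a point): Middle of the tab's thumb peg, 18 mm above the pivot when closed: round, 8 mm thick, it sticks 12 mm out of the tab's face towards the robot; the tab's face stands 5 mm in front of the roof's front. Push it sideways towards the notch; when it has gone about half way, sideways pushing jams: press it down from above, following its arc.
- cover_mid (a point): Centre of the cover: clear pane in a white rim, a loose plate 110 mm wide (y), 100 mm high (z), 6 mm thick (x), about 0.15 kg. x is the plate's normal (towards the box's back when home); z runs up the plate, from its bottom to its top edge. Falls forward by itself once tipped past the vertical.
- cover_foot (a point): Middle of the cover's bottom edge, 50 mm from its centre along -z of the plate; axes as the cover's.
- bin_floor (a point): Blue open bin, fixed, in front of the box: outside 66 x 136 x 50 mm, inside 60 mm (x) by 130 mm (y). This point is the middle of its inner floor, 3 mm above the work surface; x runs across its short side, y along its long side.
- tape: Roll of blue insulating tape, 64 mm across, 19 mm high, lying flat left of the box, loose; origin at the centre of its underside. Leave it alone.
- relay: Black plug-in relay, 12 x 33 x 15 mm, lying left of the bin, loose; origin at the centre of its underside. Leave it alone.

How it is judged:
By the outcome, as a careful person would: the job done as asked, in the order asked, and still so for the second after the job is handed in, with the robot touching nothing.
It also fails if it takes over 59 s, if anything falls off the work surface, if the arm or the gripper's body presses on something with over 40 N, if the wrist force passes 120 N, or if a joint passes its speed limit or range.

## Working session

There is one attempt and no reset: what is moved stays moved. The work goes in short steps, Python scripts to look and compute and a tool call to move; the robot and the scene stay as the last step left them, time stands still between calls to the robot, and variables do not carry over. Pictures are saved under pics/ and viewed, at most 11 in all, crops included, and the job is handed in when it is done.

Besides the shell and the picture viewer there is one more tool, called after "Request:" by a JSON object that holds its "name" and its "arguments", one argument or row to a line. servo_tool: Moves the arm, as the interface text tells. Its arguments: {"type":"object","properties":{"rows":{"type":"array"},"newtons":{"type":"number"}},"required":["rows"]}

```bash
ls; mkdir -p pics
python3 - <<'E'
from station import *
import cv2,numpy as np
np.set_printoptions(precision=4,suppress=True)
print(state())
ims=[]
for n in ("scene","top","wrist"):
    im=grab_frame(n)[:,:,::-1]; cv2.imwrite(f"pics/{n}0.png",im)
    print(n,{k:np.array(v).tolist() if not isinstance(v,str) else v for k,v in camera_info(n).items()})
E
```

```text
pics
{'clock': 0.0, 'joints': array([ 1.0507,  0.1815,  1.608 , -0.    ,  1.3538, -0.2063]), 'joint_velocities': array([ 0.0011,  0.0006,  0.    , -0.0024, -0.0006, -0.    ]), 'effort': array([ -0.0018, -43.3862, -34.1859,   0.0703,   0.0386,  -0.0001]), 'eef_pos': array([0.1772, 0.5465, 0.2378]), 'eef_rot': array([-0.4907, -3.1024,  0.0025]), 'force': array([-0.4751,  0.6881,  0.0666]), 'torque': array([-0.0091,  0.0225,  0.0193]), 'gripper_force': 0.0, 'grip_width': 0.08826846064158636}
scene {'K': [[488.16902499707027, 0.0, 326.55570915873164], [0.0, 488.16902499707027, 201.8211196632107], [0.0, 0.0, 1.0]], 'cam_to_world': [[-0.6028905287411094, -0.35692184870549554, 0.7135333238685613, -0.11777393040240552], [-0.7978238479982598, 0.2700995677688144, -0.539002162385597, 0.9039910589347019], [-0.0003433941106168833, -0.8942332007970577, -0.4476012339937567, 0.504352668523705], [0.0, 0.0, 0.0, 1.0]]}
top {'K': [[493.6246383317317, 0.0, 322.34312082331536], [0.0, 493.6246383317317, 201.634120623178], [0.0, 0.0, 1.0]], 'cam_to_world': [[-0.018024825239824325, -0.9971430735538617, 0.07335391290607396, 0.4543685512511322], [-0.999836979002376, 0.018053933636275353, -0.0002662698995162612, 0.4545492502651481], [-0.0010588174895688656, -0.07334675414641782, -0.9973059372939221, 0.9860659745345823], [0.0, 0.0, 0.0, 1.0]]}
wrist {'K': [[319.64458096398636, 0.0, 324.63150668632886], [0.0, 319.64458096398636, 199.66022995930905], [0.0, 0.0, 1.0]], 'hand_eye': [[-0.0010711703494643411, -0.9527389061672532, -0.3037884613827638, 0.07902396462987162], [0.9999988200766639, -0.0006860412713213892, -0.0013744790478238127, -2.8655382419362496e-05], [0.001101108242313656, -0.30378957523687117, 0.9527385168754535, -0.14570753626746832], [0.0, 0.0, 0.0, 1.0]]}
```

View pics/scene0.png

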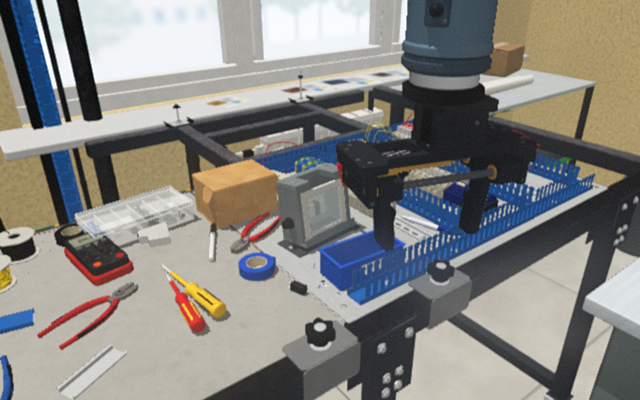

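View pics/top0.png

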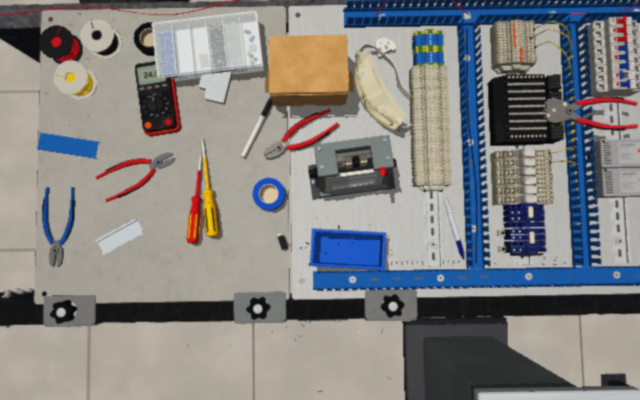

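The scene view shows the grey box at about (315,205), with the blue bin at (360,258) in front of it. In the top view the box roof is at about (353,165), the red peg at (383,171), the bin at (349,250), the tape at (268,194) and the relay at (283,242). I'll enlarge the box area.

Run:
```python
import cv2,numpy as np
a=cv2.imread("pics/top0.png")[125:280,290:410]; a=cv2.resize(a,None,fx=3.8,fy=3.8,interpolation=cv2.INTER_CUBIC)
b=cv2.imread("pics/scene0.png")[150:300,270:410]; b=cv2.resize(b,None,fx=2.4,fy=3.9*2.4/3.9,interpolation=cv2.INTER_CUBIC)
c=np.zeros((max(a.shape[0],b.shape[0]),a.shape[1]+b.shape[1],3),np.uint8)
c[:a.shape[0],:a.shape[1]]=a; c[:b.shape[0],a.shape[1]:]=b
print(a.shape,b.shape); cv2.imwrite("pics/crop0.png",c)
```

```text
(589, 456, 3) (360, 336, 3)
```

View pics/crop0.png

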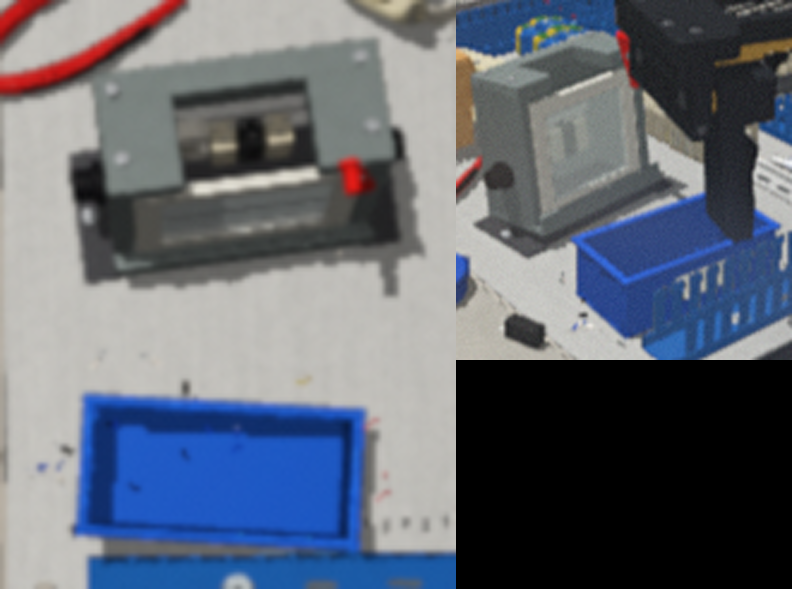

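The roof corners in the enlarged top view are front left (107,195), front right (390,158), back left (95,72) and back right (385,42). The bin rim corners are (82,396), (365,408), (358,550) and (77,533). I'll cast these onto their height planes.

```bash
cat > h.py <<'E'
import numpy as np,cv2
from station import *
from scipy.spatial.transform import Rotation as R
np.set_printoptions(precision=4,suppress=True)
def ray(name,uv,pose=None):
    c=camera_info(name); K=np.array(c["K"])
    if name=="wrist":
        T=np.eye(4);T[:3,:3]=R.from_rotvec(pose[1]).as_matrix();T[:3,3]=pose[0];T=T@np.array(c["hand_eye"])
    else: T=np.array(c["cam_to_world"])
    return T[:3,3],T[:3,:3]@np.linalg.inv(K)@np.array([uv[0],uv[1],1.])
def onz(name,uv,z,pose=None):
    o,d=ray(name,uv,pose); return o+d*(z-o[2])/d[2]
def proj(name,p,pose=None):
    c=camera_info(name); K=np.array(c["K"])
    if name=="wrist":
        T=np.eye(4);T[:3,:3]=R.from_rotvec(pose[1]).as_matrix();T[:3,3]=pose[0];T=T@np.array(c["hand_eye"])
    else: T=np.array(c["cam_to_world"])
    q=K@(np.linalg.inv(T)@np.append(p,1))[:3]; return q[:2]/q[2]
E
python3 - <<'E'
from h import *
f=lambda a,b:(290+(a+.5)/3.8-.5,125+(b+.5)/3.8-.5)
C={k:onz("top",f(*p),z) for k,p,z in [("FL",(107,195),.134),("FR",(390,158),.134),("BL",(95,72),.1245),("BR",(385,42),.1245)]}
for k in C: print(k,C[k])
d=C["FL"]-C["FR"]; e=C["BL"]-C["BR"]
print("w",np.linalg.norm(d),np.linalg.norm(e),"yaw",np.arctan2(-d[0],d[1]),np.arctan2(-e[0],e[1]), "depth",np.linalg.norm((C["BL"]+C["BR"]-C["FL"]-C["FR"])/2))
B=[onz("top",f(*p),.05) for p in [(82,396),(365,408),(358,550),(77,533)]]
print(np.array(B),"bin",np.mean(B,0)); d=(B[0]+B[3]-B[1]-B[2])/2; print(np.linalg.norm(d),np.linalg.norm(B[0]-B[3]),"yaw",np.arctan2(-d[0],d[1]))
im=cv2.imread("pics/top0.png").astype(int); m=(im[:,:,2]>130)&(im[:,:,1]<70)&(im[:,:,0]<80)
v,u=np.nonzero(m[155:185,370:400]); print("red",u.mean()+370,v.mean()+155,u.min()+370,u.max()+370,v.min()+155,v.max()+155)
E
```

```text
FL [0.5619 0.4614 0.134 ]
FR [0.5766 0.3316 0.134 ]
BL [0.6207 0.4661 0.1245]
BR [0.6324 0.331  0.1245]
w 0.13066843349396384 0.1355852881391055 yaw 0.1127000563456913 0.08603620012339845 depth 0.058105184068611454
[[0.4719 0.4763 0.05  ]
 [0.4634 0.3355 0.05  ]
 [0.3933 0.3409 0.05  ]
 [0.4042 0.4799 0.05  ]] bin [0.4332 0.4081 0.05  ]
0.14026579920564552 0.06786313401801358 yaw -0.06912114236701848
red 381.9767441860465 170.67441860465115 379 384 167 175
```

```bash
cat >> h.py <<'E'
BO=np.array([.576,.397,0]); BY=0.10
def box(p): c,s=np.cos(BY),np.sin(BY); p=np.array(p)/1000; return BO+[c*p[0]-s*p[1],s*p[0]+c*p[1],p[2]]
def cmd(w,yang):
    s=state(); M=R.from_rotvec(s["eef_rot"]).as_matrix(); d=M.T@(np.array(w)-s["eef_pos"])
    t=-(yang-np.arctan2(M[1,1],M[0,1])); t=(t+np.pi/2)%np.pi-np.pi/2
    print("world",w,"mm",d*1000,"frac",d/.5,"turn",t/(np.pi/4),"rows",max(np.abs(d).max()/.0417,abs(t)/.125))
E
python3 -c "
from h import *
cmd(box([-60,-40,220]),BY+np.pi/2)"
```

```text
world [0.5203 0.3512 0.22  ] mm [-386.5584  -79.9007   18.0269] frac [-0.7731 -0.1598  0.0361] turn -0.5269007561200952 rows 9.269984990506833
```

Request:
{"name": "servo_tool", "arguments": {
  "rows": [
    [-0.773,-0.16,0.036,-0.527,0],
    [-0.773,-0.16,0.036,-0.527,0],
    [-0.773,-0.16,0.036,-0.527,0],
    [-0.773,-0.16,0.036,-0.527,0],
    [-0.773,-0.16,0.036,-0.527,0],
    [-0.773,-0.16,0.036,-0.527,0],
    [-0.773,-0.16,0.036,-0.527,0],
    [-0.773,-0.16,0.036,-0.527,0],
    [-0.773,-0.16,0.036,-0.527,0],
    [-0.773,-0.16,0.036,-0.527,0],
    [-0.773,-0.16,0.036,-0.527,0],
    [-0.773,-0.16,0.036,-0.527,0],
    [-0.773,-0.16,0.036,-0.527,0],
    [-0.773,-0.16,0.036,-0.527,0]
  ],
  "newtons": 20
}}

```text
clock: 1.32
eef_pos: [0.5192, 0.3523, 0.2205]
eef_rot: [0.159, -3.137, -0.0]
force: [-0.8, 0.1, 0.6]
grip_width: 0.0009
gripper_force: 0.0
```

Run:
```python
from h import *
s=state(); p=(s["eef_pos"],s["eef_rot"]); im=grab_frame("wrist")[:,:,::-1].copy(); print(s["eef_pos"],s["eef_rot"],s["grip_width"],s["clock"])
cv2.imwrite("pics/w1raw.png",im)
# predicted: roof front corners, notch point, peg, tip
for q in ([-7,67,134.3],[-7,-67,134.3],[-3.7,0,114.6],[-16.4,-48,146.6],[-9.6,55,115.4]):
    u=proj("wrist",box(q),p); print(q,u); cv2.drawMarker(im,tuple(int(x) for x in u),(0,255,0),0,8)
cv2.imwrite("pics/w1.png",im); np.savez("w1.npz",p=p)
```

```text
[0.5192 0.3523 0.2205] [ 0.1593 -3.1367 -0.0001] 0.000913624282624266 1.3167
[-7, 67, 134.3] [454.327  268.8518]
[-7, -67, 134.3] [290.4013 268.71  ]
[-3.7, 0, 114.6] [369.0108 260.7166]
[-16.4, -48, 146.6] [312.9771 266.0234]
[-9.6, 55, 115.4] [432.5498 255.1523]
```

View pics/w1.png

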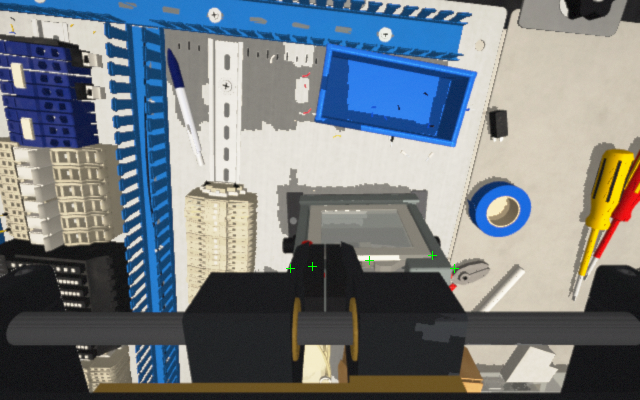

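The wrist view has the bin at the top, towards the robot. The cover pane is at (355,230), its white top edge at (380,257), and the peg is partly hidden behind the fingertips at (307,243). I'll back off about 80 mm to see it clear.

Request:
{"name": "servo_tool", "arguments": {
  "rows": [
    [0.16,0.08,0,0,0],
    [0.16,0.08,0,0,0],
    [0.16,0.08,0,0,0],
    [0.16,0.08,0,0,0],
    [0.16,0.08,0,0,0]
  ]
}}

```text
clock: 1.78
eef_pos: [0.4363, 0.3842, 0.2214]
eef_rot: [-0.161, 3.136, 0.0]
force: [0.4, 0.6, -0.5]
grip_width: 0.0005
gripper_force: 0.0
```

Run:
```python
from h import *
s=state(); p=(s["eef_pos"],s["eef_rot"]); im=grab_frame("wrist")[:,:,::-1].copy(); print(s["eef_pos"],s["eef_rot"],s["clock"])
cv2.imwrite("pics/w2raw.png",im); np.savez("w2.npz",p=p)
for q in ([-7,67,134.3],[-7,-67,134.3],[-3.7,0,114.6],[-16.4,-48,146.6]): print(q,proj("wrist",box(q),p))
c=cv2.resize(im[170:370,180:440],None,fx=3,fy=3,interpolation=cv2.INTER_CUBIC); cv2.imwrite("pics/w2.png",c)
```

```text
[0.4363 0.3842 0.2214] [-0.1614  3.136   0.0004] 1.7833
[-7, 67, 134.3] [398.0691 346.6386]
[-7, -67, 134.3] [248.4989 346.3244]
[-3.7, 0, 114.6] [323.3781 334.014 ]
[-16.4, -48, 146.6] [266.7651 348.1179]
```

View pics/w2.png

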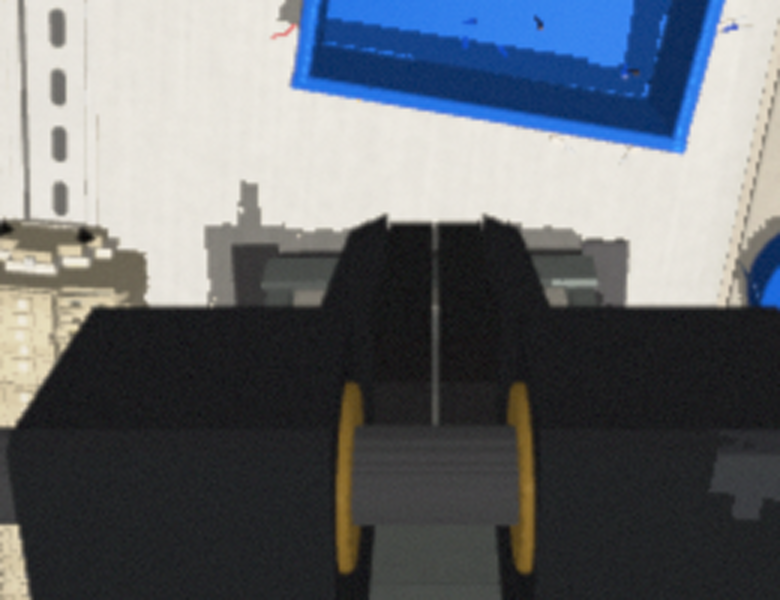

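The gripper hides everything beyond the fingertips here. I'll go beyond the tab and above the roof, so the roof and tab lie on the camera's side.

Request:
{"name": "servo_tool", "arguments": {
  "rows": [
    [-0.37,0.03,-0.02,0,0],
    [-0.37,0.03,-0.02,0,0],
    [-0.37,0.03,-0.02,0,0],
    [-0.37,0.03,-0.02,0,0],
    [-0.37,0.03,-0.02,0,0],
    [-0.37,0.03,-0.02,0,0],
    [-0.37,0.03,-0.02,0,0]
  ]
}}

```text
clock: 2.42
eef_pos: [0.6212, 0.4154, 0.2293]
eef_rot: [0.153, -3.137, 0.001]
force: [-1.0, -0.0, 0.4]
grip_width: 0.0007
gripper_force: 0.0
```

Run:
```python
from h import *
s=state(); p=(s["eef_pos"],s["eef_rot"]); im=grab_frame("wrist")[:,:,::-1].copy(); print(s["eef_pos"],s["eef_rot"],s["clock"])
cv2.imwrite("pics/w3raw.png",im); np.savez("w3.npz",p=p)
for q in ([-7,67,134.3],[-7,-67,134.3],[-3.7,0,114.6],[-16.4,-48,146.6]):
    u=proj("wrist",box(q),p); print(q,u,(u-[190,120])*3); cv2.drawMarker(im,tuple(int(x) for x in u),(0,255,0),0,6)
c=cv2.resize(im[120:320,190:450],None,fx=3,fy=3,interpolation=cv2.INTER_CUBIC); cv2.imwrite("pics/w3.png",c)
```

```text
[0.6212 0.4154 0.2293] [ 0.1534 -3.1369  0.0009] 2.4167
[-7, 67, 134.3] [396.5509 133.4336] [619.6527  40.3007]
[-7, -67, 134.3] [215.9317 134.0143] [77.7951 42.043 ]
[-3.7, 0, 114.6] [307.6502 135.3013] [352.9506  45.9039]
[-16.4, -48, 146.6] [236.0005 122.1092] [138.0016   6.3275]
```

View pics/w3.png

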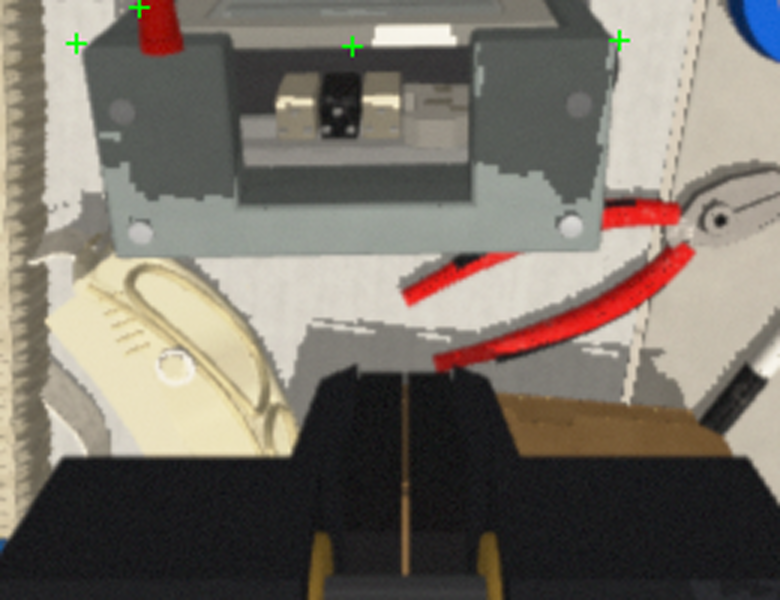

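The close view shows the roof front corners at about (87,50) and (611,40) in the crop, and the back corners at (118,255) and (600,250). The notch runs from (233,45) to (472,45), and the peg base is at (160,48). My estimates match within a few mm, so I'll compute the corrections.

Run:
```python
from h import *
z=np.load("w3.npz")["p"]; p=(z[0],z[1])
im=cv2.imread("pics/w3raw.png").astype(int)
def tobox(w): d=w-BO; c,s=np.cos(BY),np.sin(BY); return np.array([c*d[0]+s*d[1],-s*d[0]+c*d[1],d[2]])*1000
g=lambda a,b:(190+(a+.5)/3-.5,120+(b+.5)/3-.5)
for k,q,h in [("FR",(87,50),.134),("FL",(611,40),.134),("BR",(118,255),.1245),("BL",(600,250),.1245),("nR",(233,47),.134),("nL",(472,40),.134),("nbR",(240,205),.129),("nbL",(472,202),.129)]:
    print(k,tobox(onz("wrist",g(*q),h,p)))
m=((im[:,:,2]>90)&(im[:,:,1]<45)&(im[:,:,0]<45)).astype(np.uint8)
m[:,300:]=0; v,u=np.nonzero(m); 
for r in range(v.min(),v.max()+1):
    s=u[v==r]; print(r,s.min(),s.max(),end=" | ")
print()
for r in (v.max()-3,v.max()-12,v.min()): 
    print(tobox(onz("wrist",(u[v==r].mean(),r),.1466,p)))
```

```text
FR [ -5.2617 -65.2437 134.    ]
FL [ -7.2931  64.6591 134.    ]
BR [ 51.5794 -65.603  124.5   ]
BL [ 50.5022  67.1287 124.5   ]
nR [ -5.8815 -28.9431 134.    ]
nL [ -7.402   30.2886 134.    ]
nbR [ 36.1385 -30.36   129.    ]
nbL [ 35.4901  31.379  129.    ]
115 238 246 | 116 237 246 | 117 237 247 | 118 237 247 | 119 237 247 | 120 237 247 | 121 236 247 | 122 236 247 | 123 236 247 | 124 236 247 | 125 236 248 | 126 236 248 | 127 236 248 | 128 236 248 | 129 236 248 | 130 236 249 | 131 236 249 | 132 236 250 | 133 237 250 | 134 237 250 | 135 237 250 | 136 237 250 | 137 238 247 | 
[ -8.2273 -43.4275 146.6   ]
[-14.4202 -43.9796 146.6   ]
[-21.1778 -43.4285 146.6   ]
```

```bash
sed -i 's/BO=.*/BO=np.array([.5767,.397,0]); BY=0.088/' h.py; python3 -c "
from h import *
cmd(box([-22,-80,170]),BY+np.pi/2)
cmd(box([-22,-80,138]),BY+np.pi/2)"
```

```text
world [0.5618 0.3154 0.17  ] mm [ 67.6966 -94.1945  59.7449] frac [ 0.1354 -0.1884  0.1195] turn 0.013613584649302698 rows 2.2588600649653645
world [0.5618 0.3154 0.138 ] mm [ 67.6526 -94.1796  91.7449] frac [ 0.1353 -0.1884  0.1835] turn 0.013613584649302698 rows 2.2585026747585712
```

Request:
{"name": "servo_tool", "arguments": {
  "rows": [
    [0.135,-0.189,0.04,0.013,0],
    [0.135,-0.189,0.04,0.013,0],
    [0.135,-0.189,0.04,0.013,0],
    [0.135,-0.189,0.12,0.013,0],
    [0.135,-0.189,0.15,0.013,0],
    [0.135,-0.189,0.183,0.013,0],
    [0.135,-0.189,0.183,0.013,0],
    [0.135,-0.189,0.183,0.013,0]
  ]
}}

```text
clock: 3.13
eef_pos: [0.5604, 0.3158, 0.139]
eef_rot: [0.142, -3.137, 0.001]
force: [0.2, 0.0, 1.0]
grip_width: 0.0005
gripper_force: 0.0
```

Request:
{"name": "servo_tool", "arguments": {
  "rows": [
    [0,0.01,0,0,0],
    [0,0.02,0,0,0],
    [0,0.03,0,0,0],
    [0,0.036,0,0,0],
    [0,0.04,0,0,0],
    [0,0.04,0,0,0]
  ]
}}

```text
clock: 3.63
eef_pos: [0.5601, 0.3365, 0.1397]
eef_rot: [-0.142, 3.137, 0.0]
force: [-0.0, 0.1, 0.3]
grip_width: 0.0002
gripper_force: 0.1
```

Request:
{"name": "servo_tool", "arguments": {
  "rows": [
    [0,0.005,0,0,0],
    [0,0.01,0,0,0],
    [0,0.015,0,0,0],
    [0,0.02,0,0,0],
    [0,0.02,0,0,0]
  ]
}}

```text
clock: 4.05
eef_pos: [0.5588, 0.3464, 0.1391]
eef_rot: [0.141, -3.138, -0.001]
force: [-0.2, -1.4, 0.4]
grip_width: 0.0004
gripper_force: 0.6
```

Run:
```python
from h import *
s=state(); p=(s["eef_pos"],s["eef_rot"]); print(s["eef_pos"],s["force"])
a=grab_frame("scene")[:,:,::-1]; t=grab_frame("top")[:,:,::-1]; w=grab_frame("wrist")[:,:,::-1]
c=np.hstack([cv2.resize(x,(266*1,266),interpolation=cv2.INTER_CUBIC) for x in (a[130:250,270:390],t[120:220,310:410],w[190:290,260:360])])
cv2.imwrite("pics/x1.png",c)
for n,i in (("top",t),("scene",a),("wrist",w)):
    i=i.astype(int); m=(i[:,:,2]>90)&(i[:,:,1]<60)&(i[:,:,0]<60)
    if n=="top": m[:155]=0;m[190:]=0;m[:,:350]=0;m[:,410:]=0
    if n=="wrist": m[:,:240]=0;m[:,350:]=0;m[300:]=0;m[:190]=0
    if n=="scene": m[:150]=0;m[240:]=0;m[:,300:310]=0;m[:,:285]=0;m[:,370:]=0
    v,u=np.nonzero(m); print(n,len(u),(u.min(),u.max(),v.min(),v.max()) if len(u) else "")
```

```text
[0.5588 0.3464 0.1391] [-0.1962 -1.3891  0.4029]
top 0 
scene 70 (np.int64(334), np.int64(350), np.int64(168), np.int64(178))
wrist 136 (np.int64(282), np.int64(325), np.int64(249), np.int64(277))
```

Request:
{"name": "servo_tool", "arguments": {
  "rows": [
    [0,0.004,0,0,0],
    [0,0.008,0,0,0],
    [0,0.012,0,0,0],
    [0,0.012,0,0,0]
  ]
}}

```text
clock: 4.53
eef_pos: [0.5585, 0.3524, 0.1394]
eef_rot: [-0.141, 3.138, 0.001]
force: [1.1, -0.8, 0.6]
grip_width: 0.0005
gripper_force: 0.8
```

Request:
{"name": "servo_tool", "arguments": {
  "rows": [
    [0,0.004,0,0,0],
    [0,0.008,0,0,0],
    [0,0.008,0,0,0]
  ]
}}

```text
clock: 4.78
eef_pos: [0.5581, 0.3566, 0.1394]
eef_rot: [-0.142, 3.138, 0.001]
force: [0.3, -0.1, 1.4]
grip_width: 0.0007
gripper_force: 0.6
```

Run:
```python
from h import *
s=state(); p=(s["eef_pos"],s["eef_rot"]); print(s["eef_pos"],s["force"])
a=grab_frame("scene")[:,:,::-1]; t=grab_frame("top")[:,:,::-1]; w=grab_frame("wrist")[:,:,::-1]
c=np.hstack([cv2.resize(x,(266,266),interpolation=cv2.INTER_CUBIC) for x in (a[130:250,270:390],t[120:220,310:410],w[190:290,260:360])])
cv2.imwrite("pics/x1.png",c)
```

```text
[0.5581 0.3566 0.1394] [ 0.2719 -0.065   1.4158]
```

View pics/x1.png

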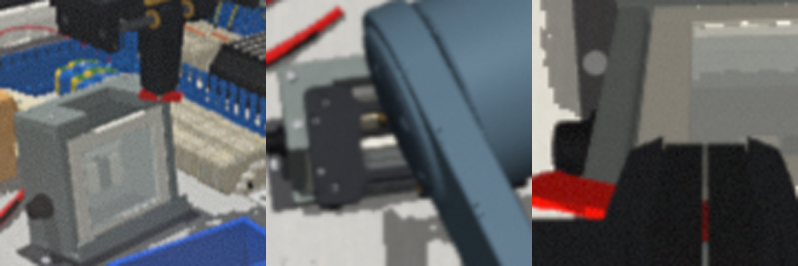

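The tab already stands near level, with its lower end out to the box's right at about (570,195) in the mosaic. The fingertip is riding on the peg, so next I press it down.

Request:
{"name": "servo_tool", "arguments": {
  "rows": [
    [0,0.008,0.0,0,0],
    [0,0.014,0.004,0,0],
    [0,0.014,0.008,0,0],
    [0,0.014,0.012,0,0],
    [0,0.014,0.016,0,0],
    [0,0.014,0.018,0,0],
    [0,0.014,0.018,0,0]
  ]
}}

```text
clock: 5.52
eef_pos: [0.5573, 0.3631, 0.1302]
eef_rot: [0.141, -3.138, -0.001]
force: [-0.9, 2.2, 2.8]
grip_width: 0.0004
gripper_force: 1.4
```

Request:
{"name": "servo_tool", "arguments": {
  "rows": [
    [0,0,0.003,0,0],
    [0,0,0.003,0,0],
    [0,0,-0.02,0,0],
    [0,0,-0.06,0,0],
    [0,0,-0.1,0,0],
    [0,0,-0.1,0,0]
  ]
}}

```text
clock: 6.02
eef_pos: [0.5597, 0.3632, 0.1848]
eef_rot: [-0.141, 3.132, 0.002]
force: [1.3, 0.3, 0.8]
grip_width: 0.0006
gripper_force: 0.0
```

```bash
python3 -c "
from h import *
cmd(box([17,3,180]),BY+np.pi/2)"
```

```text
world [0.5934 0.4015 0.18  ] mm [-36.924   35.1252   5.0801] frac [-0.0738  0.0703  0.0102] turn 0.00213718974131663 rows 0.885467320353791
```

Request:
{"name": "servo_tool", "arguments": {
  "rows": [
    [-0.03,0.03,0,0,0],
    [-0.074,0.07,0.01,0,0],
    [-0.074,0.07,0.01,0,0],
    [-0.074,0.07,0.01,0,0],
    [-0.074,0.07,0.01,0,0]
  ]
}}

```text
clock: 6.43
eef_pos: [0.5905, 0.4002, 0.1739]
eef_rot: [0.141, -3.136, 0.002]
force: [-0.7, -0.4, -0.3]
grip_width: 0.0006
gripper_force: 0.0
```

Run:
```python
from h import *
s=state(); p=(s["eef_pos"],s["eef_rot"]); w=grab_frame("wrist")[:,:,::-1]; print(s["eef_pos"],s["clock"])
cv2.imwrite("pics/w4.png",cv2.resize(w[90:290,190:450],None,fx=3,fy=3,interpolation=cv2.INTER_CUBIC))
for q in ([-9.7-3.3,-48,127.5],[-16.4,-30,129],[-3.7,0,114.6],[-3.7,-31,134],[-3.7,31,134]): print((proj("wrist",box(q),p)-[190,90])*3)
cmd(box([17,3,97]),BY+np.pi/2)
```

```text
[0.5905 0.4002 0.1739] 6.4333
[164.4997 286.8864]
[249.2812 272.8699]
[396.4189 312.4518]
[243.5334 339.3437]
[547.5515 339.7887]
world [0.5934 0.4015 0.097 ] mm [-3.0372  1.1128 77.576 ] frac [-0.0061  0.0022  0.1552] turn 0.0021302376503587175 rows 1.8603351985188257
```

View pics/w4.png

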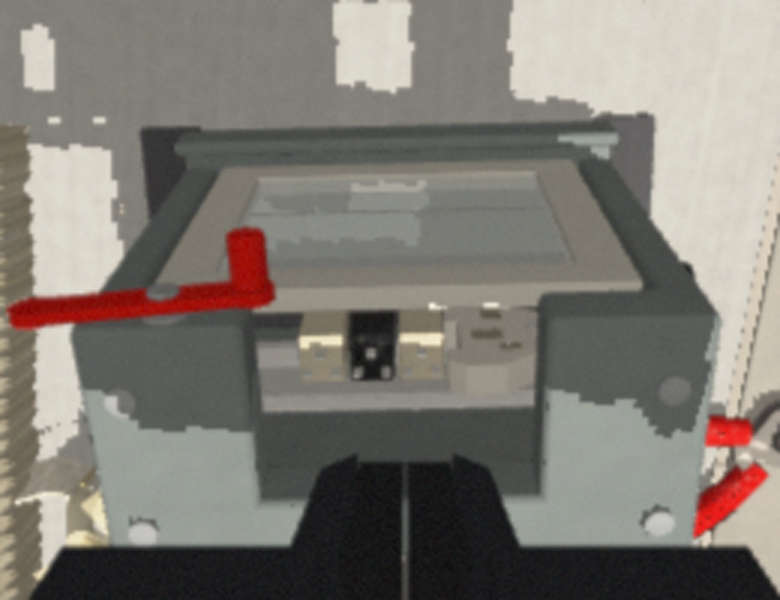

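The tab is level, swung to the box's right, with its peg at (247,260). The cover is still home and the notch is clear, so I insert the fingertip and hook.

Request:
{"name": "servo_tool", "arguments": {
  "rows": [
    [-0.004,0.002,0.03,0.002,0],
    [-0.006,0.002,0.06,0.002,0],
    [-0.006,0.002,0.09,0.002,0],
    [-0.006,0.002,0.12,0.002,0],
    [-0.006,0.002,0.145,0.002,0],
    [-0.006,0.002,0.154,0.002,0],
    [-0.006,0.002,0.154,0.002,0]
  ]
}}

```text
clock: 7.07
eef_pos: [0.5927, 0.4016, 0.0954]
eef_rot: [0.138, -3.135, 0.002]
force: [-0.0, 0.2, -1.3]
grip_width: 0.0006
gripper_force: 0.0
```

Request:
{"name": "servo_tool", "arguments": {
  "rows": [
    [0.006,0,0,0,0],
    [0.012,0,0,0,0],
    [0.018,0,0,0,0],
    [0.024,0,0,0,0],
    [0.03,0,0,0,0],
    [0.036,0,0,0,0],
    [0.036,0,0,0,0]
  ]
}}

```text
clock: 7.65
eef_pos: [0.5755, 0.4008, 0.0985]
eef_rot: [0.139, -3.138, -0.0]
force: [-0.2, -0.3, -0.7]
grip_width: 0.0004
gripper_force: 0.0
```

Request:
{"name": "servo_tool", "arguments": {
  "rows": [
    [0.005,0,0,0,0],
    [0.01,0,0,0,0],
    [0.015,0,0,0,0],
    [0.02,0,0,0,0],
    [0.025,0,0,0,0],
    [0.03,0,0,0,0],
    [0.03,0,0,0,0]
  ]
}}

```text
clock: 8.23
eef_pos: [0.5606, 0.3993, 0.0981]
eef_rot: [0.139, -3.138, 0.0]
force: [0.7, -0.2, 0.2]
grip_width: 0.0004
gripper_force: 0.0
```

Request:
{"name": "servo_tool", "arguments": {
  "rows": [
    [0.006,0,0,0,0],
    [0.01,0,0,0,0],
    [0.01,0,0,0,0],
    [0.0,0,-0.03,0,0],
    [0,0,-0.07,0,0],
    [-0.03,0,-0.14,0,0],
    [-0.06,0,-0.16,0,0],
    [-0.06,0,-0.18,0,0],
    [-0.06,0,-0.18,0,0]
  ]
}}

```text
clock: 8.98
eef_pos: [0.5924, 0.4023, 0.1908]
eef_rot: [-0.138, 3.135, 0.002]
force: [-1.1, -0.2, -0.0]
grip_width: 0.0005
gripper_force: 0.0
```

Run:
```python
from h import *
s=state(); p=(s["eef_pos"],s["eef_rot"]); w=grab_frame("wrist")[:,:,::-1]; print(s["eef_pos"],s["force"],s["clock"]); np.savez("w5.npz",p=p)
cv2.imwrite("pics/w5raw.png",w)
cv2.imwrite("pics/w5.png",cv2.resize(w[40:240,190:450],None,fx=3,fy=3,interpolation=cv2.INTER_CUBIC))
for q in ([-62.9,55,106.5],[-62.9,-55,106.5]): print((proj("wrist",box(q),p)-[190,40])*3)
```

```text
[0.5924 0.4023 0.1908] [-1.0823 -0.2464 -0.0076] 8.9833
[628.0997 172.1137]
[146.0223 172.7706]
```

View pics/w5.png

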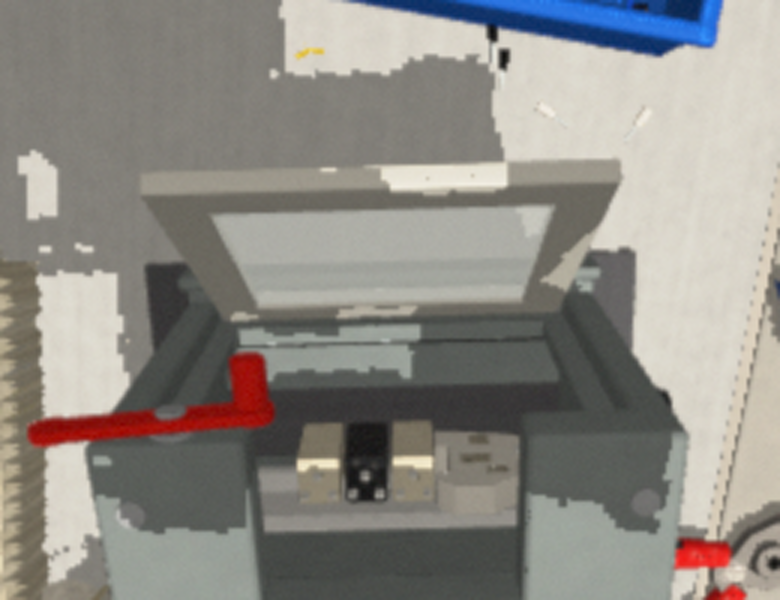

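The cover leans in its sill by itself. Its top edge runs from (143,183) to (618,170), the tab is level and the bin is at the top. I'll locate the top edge and the bin corner.

Run:
```python
from h import *
z=np.load("w5.npz")["p"]; p=(z[0],z[1])
g=lambda a,b:(190+(a+.5)/3-.5,40+(b+.5)/3-.5)
P=[onz("wrist",g(*q),.107,p) for q in ((143,183),(618,170))]
print(P, np.linalg.norm(P[0]-P[1])); d=P[1]-P[0]; print("edge yaw",np.arctan2(-d[0],d[1])); m=(P[0]+P[1])/2; print("mid",m)
print("bin corner", onz("wrist",g(717,42),.05,p),"predicted",  onz("wrist",g(620,50),.05,p))
yaw=np.arctan2(-d[0],d[1]); print(yaw)
cmd([m[0]+.004,m[1],.2],yaw); cmd([m[0]+.004,m[1],.087],yaw)
```

```text
[array([0.521 , 0.3359, 0.107 ]), array([0.5088, 0.4435, 0.107 ])] 0.10830802757631536
edge yaw 0.11278335248194432
mid [0.5149 0.3897 0.107 ]
bin corner [0.4724 0.4774 0.05  ] predicted [0.4766 0.4513 0.05  ]
0.11278335248194432
world [np.float64(0.518863812067786), np.float64(0.38971601872772677), 0.2] mm [ 73.002   -5.9158 -11.3425] frac [ 0.146  -0.0118 -0.0227] turn 1.9685145738991696 rows 12.368541847692146
world [np.float64(0.518863812067786), np.float64(0.38971601872772677), 0.087] mm [ 73.0809  -5.9685 101.6575] frac [ 0.1462 -0.0119  0.2033] turn 1.9685145738991696 rows 12.368541847692146
```

Request:
{"name": "servo_tool", "arguments": {
  "rows": [
    [0.05,0,-0.02,0.16,0.45],
    [0.1,-0.006,-0.022,0.32,0.45],
    [0.146,-0.012,-0.022,0.48,0.45],
    [0.146,-0.012,-0.022,0.64,0.45],
    [0.146,-0.012,-0.022,0.8,0.45],
    [0.146,-0.012,-0.022,0.98,0.45],
    [0.146,-0.012,-0.022,0.98,0.45],
    [0.146,-0.012,-0.022,0.98,0.45],
    [0.146,-0.012,-0.022,0.98,0.45]
  ]
}}

```text
clock: 9.78
eef_pos: [0.518, 0.3893, 0.198]
eef_rot: [-1.044, -2.962, 0.002]
force: [0.0, 0.7, 0.2]
grip_width: 0.0398
gripper_force: 0.0
```

Request:
{"name": "servo_tool", "arguments": {
  "rows": [
    [0,0,0,0.16,0.45],
    [0,0,0,0.32,0.45],
    [0,0,0,0.48,0.45],
    [0,0,0,0.64,0.45],
    [0,0,0,0.8,0.45],
    [0,0,0,0.98,0.45],
    [0,0,0,0.98,0.45],
    [0,0,0,0.98,0.45],
    [0,0,0,0.98,0.45]
  ]
}}

```text
clock: 10.53
eef_pos: [0.5187, 0.3895, 0.1989]
eef_rot: [-2.079, -2.355, 0.001]
force: [-0.3, -0.5, -0.4]
grip_width: 0.04
gripper_force: 0.0
```

```bash
python3 -c "
from h import *
print(state()['joints'],state()['grip_width'])
cmd([.5189,.3897,.15],.113);cmd([.5189,.3897,.086],.113)"
```

```text
[ 0.4615  0.376   1.4458 -0.      1.3203  0.3372] 0.03996480205968963
world [0.5189, 0.3897, 0.15] mm [ 0.1686  0.2155 48.9054] frac [0.0003 0.0004 0.0978] turn 0.014358955858974306 rows 1.1727914111977904
world [0.5189, 0.3897, 0.086] mm [  0.1794   0.2448 112.9054] frac [0.0004 0.0005 0.2258] turn 0.014358955858974306 rows 2.7075634116267047
```

Request:
{"name": "servo_tool", "arguments": {
  "rows": [
    [0,0,0.04,0.014,0.45],
    [0,0,0.08,0.014,0.45],
    [0,0,0.12,0.014,0.45],
    [0,0,0.15,0.014,0.45],
    [0,0,0.175,0.014,0.45],
    [0,0,0.2,0.014,0.45],
    [0,0,0.22,0.014,0.45],
    [0,0,0.226,0.014,0.45],
    [0,0,0.226,0.014,0.45]
  ]
}}

```text
clock: 11.28
eef_pos: [0.5185, 0.3894, 0.0853]
eef_rot: [-2.096, -2.339, 0.002]
force: [0.2, 0.1, -0.3]
grip_width: 0.0398
gripper_force: 0.0
```

Request:
{"name": "servo_tool", "arguments": {
  "rows": [
    [0,0,0,0,0.35],
    [0,0,0,0,0.3],
    [0,0,0,0,0.25],
    [0,0,0,0,0.2],
    [0,0,0,0,0.15],
    [0,0,0,0,0.1],
    [0,0,0,0,0.1]
  ],
  "newtons": 8
}}

```text
clock: 11.87
eef_pos: [0.5197, 0.3898, 0.087]
eef_rot: [2.097, 2.338, 0.003]
force: [1.6, -0.7, 1.8]
grip_width: 0.0153
gripper_force: 7.1
```

Request:
{"name": "servo_tool", "arguments": {
  "rows": [
    [0,0,-0.006,0,0.05],
    [0,0,-0.012,0,0.05],
    [0,0,-0.018,0,0.05],
    [0,0,-0.024,0,0.05],
    [0,0,-0.03,0,0.05],
    [0,0,-0.036,0,0.05],
    [0,0,-0.036,0,0.05]
  ],
  "newtons": 12
}}

```text
clock: 12.45
eef_pos: [0.5189, 0.3898, 0.1052]
eef_rot: [-2.097, -2.339, -0.001]
force: [-2.6, -1.0, -0.5]
grip_width: 0.0069
gripper_force: 11.9
```

Request:
{"name": "servo_tool", "arguments": {
  "rows": [
    [0,0,-0.02,0,0.0],
    [0,0,-0.04,0,0.0],
    [0,0,-0.07,0,0.0],
    [0,0,-0.1,0,0.0],
    [0,0,-0.13,0,0.0],
    [0,0,-0.15,0,0.0],
    [0,0,-0.15,0,0.0],
    [0,0,-0.15,0,0.0]
  ],
  "newtons": 25
}}

```text
clock: 13.12
eef_pos: [0.519, 0.3898, 0.18]
eef_rot: [2.097, 2.339, 0.002]
force: [-0.3, 0.4, -1.5]
grip_width: 0.0057
gripper_force: 25.0
```

Run:
```python
from h import *
s=state(); print(s["eef_pos"],s["force"],s["torque"],s["grip_width"])
a=grab_frame("scene")[:,:,::-1]; w=grab_frame("wrist")[:,:,::-1]
cv2.imwrite("pics/x2.png",np.hstack([cv2.resize(a[80:300,250:470],(400,400),interpolation=cv2.INTER_CUBIC),cv2.resize(w[0:400,120:520],(400,400))]))
cmd([.4332,.4081,.195],-.069)
```

```text
[0.519  0.3898 0.18  ] [-0.2541  0.3581 -1.4728] [-0.1066  0.0966 -0.0486] 0.005678238990454962
world [0.4332, 0.4081, 0.195] mm [ 27.9431 -82.511  -16.6435] frac [ 0.0559 -0.165  -0.0333] turn 0.22635877376480354 rows 1.9786821331585158
```

View pics/x2.png

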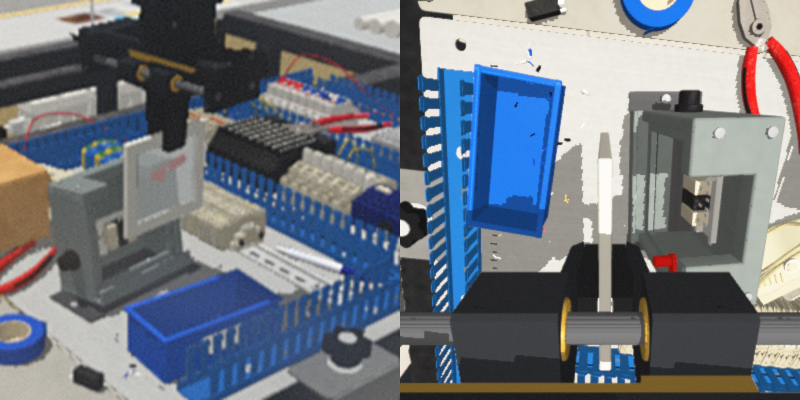

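The cover hangs upright in the grip, clear of the box. The tape and relay are untouched, and the bin rim corners are at (476,65), (565,84), (541,237) and (467,222). I'll check the bin centre from this view.

Run:
```python
from h import *
s=state(); p=(s["eef_pos"],s["eef_rot"])
B=np.array([onz("wrist",(x-280,y),.05,p) for x,y in ((476,65),(565,84),(541,237),(467,222))]); print(B,B.mean(0))
d=B[0]+B[1]-B[2]-B[3]; print(np.linalg.norm(d)/2,np.arctan2(-d[0],d[1])); 
# cover ends along rim (top edge, z~.2)
for q in ((605,135),(605,370)): print(onz("wrist",(q[0]-280,q[1]),.2,p))
```

```text
[[0.4051 0.4809 0.05  ]
 [0.4763 0.4744 0.05  ]
 [0.4634 0.3375 0.05  ]
 [0.3949 0.3452 0.05  ]] [0.4349 0.4095 0.05  ]
0.13675536663665147 -0.08468336271558394
[0.5111 0.4541 0.2   ]
[0.5233 0.341  0.2   ]
```

```bash
python3 -c "
from h import *
cmd([.434,.409,.18],-.077)"
```

```text
world [0.434, 0.409, 0.18] mm [ 28.7597 -81.5934  -1.6454] frac [ 0.0575 -0.1632 -0.0033] turn 0.23654469012268484 rows 1.9566768981681033
```

Request:
{"name": "servo_tool", "arguments": {
  "rows": [
    [0.01,-0.03,0,0.05,0],
    [0.02,-0.06,0,0.1,0],
    [0.03,-0.09,0,0.15,0],
    [0.04,-0.12,0,0.2,0],
    [0.05,-0.145,0,0.236,0],
    [0.058,-0.163,0,0.236,0],
    [0.058,-0.163,0,0.236,0],
    [0.058,-0.163,0,0.236,0],
    [0.058,-0.163,0,0.236,0],
    [0.058,-0.163,0,0.236,0]
  ]
}}

```text
clock: 14.05
eef_pos: [0.4355, 0.4093, 0.1791]
eef_rot: [2.305, 2.134, 0.0]
force: [-0.2, -0.2, -2.5]
grip_width: 0.0059
gripper_force: 25.0
```

Request:
{"name": "servo_tool", "arguments": {
  "rows": [
    [0,0,0.02,0,0],
    [0,0,0.04,0,0],
    [0,0,0.06,0,0],
    [0,0,0.08,0,0],
    [0,0,0.1,0,0],
    [0,0,0.12,0,0],
    [0,0,0.14,0,0],
    [0,0,0.155,0,0],
    [0,0,0.165,0,0],
    [0,0,0.17,0,0],
    [0,0,0.17,0,0],
    [0,0,0.17,0,0]
  ]
}}

```text
clock: 15.05
eef_pos: [0.4349, 0.4097, 0.0945]
eef_rot: [2.305, 2.135, 0.001]
force: [-0.1, 2.4, -2.0]
grip_width: 0.0062
gripper_force: 25.0
```

Request:
{"name": "servo_tool", "arguments": {
  "rows": [
    [0,0,0.004,0,0],
    [0,0,0.008,0,0],
    [0,0,0.012,0,0],
    [0,0,0.016,0,0],
    [0,0,0.016,0,0]
  ]
}}

```text
clock: 15.47
eef_pos: [0.4349, 0.4098, 0.0864]
eef_rot: [-2.305, -2.135, -0.001]
force: [-0.5, 0.2, 0.3]
grip_width: 0.0058
gripper_force: 25.0
```

Request:
{"name": "servo_tool", "arguments": {
  "rows": [
    [0,0,0.004,0,0],
    [0,0,0.008,0,0],
    [0,0,0.008,0,0]
  ]
}}

```text
clock: 15.72
eef_pos: [0.4369, 0.4102, 0.086]
eef_rot: [2.303, 2.134, 0.006]
force: [-3.5, -4.7, 20.3]
grip_width: 0.0061
gripper_force: 25.2
```

Request:
{"name": "servo_tool", "arguments": {
  "rows": [
    [0,0,-0.004,0,0],
    [0,0,-0.006,0,0],
    [0,0,-0.006,0,0],
    [0,0,-0.006,0,0.1],
    [0,0,-0.006,0,0.15],
    [0,0,-0.006,0,0.2],
    [0,0,-0.006,0,0.3],
    [0,0,-0.006,0,0.4],
    [0,0,-0.006,0,0.5],
    [0,0,-0.006,0,0.6],
    [0,0,-0.006,0,0.7],
    [0,0,-0.006,0,0.8],
    [0,0,-0.006,0,0.9],
    [0,0,-0.006,0,1],
    [0,0,-0.006,0,1],
    [0,0,-0.006,0,1]
  ]
}}

```text
clock: 17.05
eef_pos: [0.4347, 0.4095, 0.0852]
eef_rot: [-2.305, -2.135, -0.0]
force: [-0.6, -0.8, 0.5]
grip_width: 0.0821
gripper_force: 0.0
```

Request:
{"name": "servo_tool", "arguments": {
  "rows": [
    [0,0,-0.01,0,1],
    [0,0,-0.03,0,1],
    [0,0,-0.06,0,1],
    [0,0,-0.12,0,1],
    [0,0,-0.2,0,1],
    [0,0,-0.28,0,1],
    [0,0,-0.36,0,1],
    [0,0,-0.36,0,1],
    [0,0,-0.36,0,1],
    [0,0,-0.36,0,1],
    [0,0,-0.36,0,1]
  ]
}}

```text
clock: 17.97
eef_pos: [0.4338, 0.409, 0.2636]
eef_rot: [-2.304, -2.134, 0.004]
force: [-0.6, -0.1, -0.1]
grip_width: 0.0877
gripper_force: 0.0
```

Run:
```python
from h import *
s=state(); print(s["eef_pos"],s["force"],s["grip_width"],s["clock"])
a=grab_frame("scene")[:,:,::-1]; w=grab_frame("wrist")[:,:,::-1]
cv2.imwrite("pics/x3.png",np.hstack([cv2.resize(a[130:330,230:430],(400,400),interpolation=cv2.INTER_CUBIC),cv2.resize(w[0:400,120:520],(400,400))]))
```

```text
[0.4338 0.409  0.2636] [-0.6102 -0.0913 -0.0728] 0.08770064593408253 17.9667
```

View pics/x3.png

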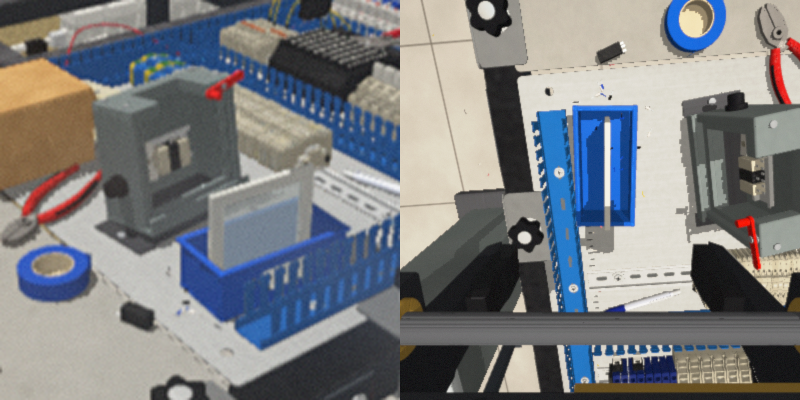

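The cover stands in the bin with its foot on the floor. The tab is level, the tape and relay are in place, and the gripper is clear, so I hand in.

```bash
python3 -c "
from station import *
print(close_job())"
```

```text
the job is handed in; nothing more can be done
None
```

The job is handed in at about 18 s: the tab is turned aside, the cover was tipped out, lifted and lowered to the bin floor before release, where it stands upright on its bottom edge unsupported, and the tape and relay were not touched.

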